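# Clamp a buffer block in the practice vise with its fold-out crank

### The arm

A 6-joint arm with a two-finger parallel gripper is mounted at the origin on a cart in front of the work surface, level with it; the furniture and walls round the work are solid. World frame = base frame: x ahead of the robot, y to its left, z up, the work surface at z = 0. Lengths are in m, angles in rad, forces in N, time in s.
With the tool pointing down it reaches from about 0.35 to 0.725 m from the base axis. Payload 6 kg.
Tool frame: the origin (TCP) lies at the very end of the fingers, on their centre line; the grasp point (between the pads) lies 19 mm behind it; z points along the fingers, y is the line along which they close (so a half turn about z gives the same grasp; the last joint's range is limited). The gripper opens to 85 mm and grips with 20 to 120 N. Pads are 22 mm wide; open, the fingers measure 114 mm over their backs; the gripper's body (76 mm by 85 mm) begins 54 mm behind the grasp point. The pads swing forward as they close: fully open they stand 13 mm farther back than shut.
Start: joints at [1.597, 0.04, 0.085, 0, -1.615, -0.334], TCP at [0.182, 0.572, 0.231] pointing down, gripper open.
Joint ranges: [-2.56, 2.56], [-1.29, 2.01], [-1.08, 1.49], [-3.29, 1.98], [-2.81, -0.18], [-2.99, 2.99]. Speed limits (rad/s): [2.57, 2.57, 3.01, 3.14, 3.14, 3.14].

### API

Orientations are given as [roll, pitch, yaw] about the fixed x, y, z axes, in that order (R = Rz(yaw) Ry(pitch) Rx(roll)).
In Python, from cell import monitor, cams, arm gives the robot as it stands.
- The arm moves only by the tool play_rows, never from a script. Its argument "series" is text: rows parted by semicolons, each of 7 numbers parted by spaces: the turn, a rotation vector about the tool's x, y, z in rad, then the shift along the tool's x, y, z in m, then the finger opening in m, from 0 to 0.0854. A call has 1 to 10 rows; each row shifts and turns the commanded pose from where the row before left it, along the tool's axes as they then stand; what a row does not reach is not made up. A row lasts 1/12 s, in which the tool goes at most 41.7 mm and 7.16 degrees, less where a joint would pass 70% of its speed; a pose out of reach is approached as far as the arm can. A call with a gripper value outside its range is refused whole. The fingers move at their own pace and stop on an object; "grip_force" is the grip in N (left out, the last holds). Time passes only in rows, so rows that do not move let the fingers close. It gives the time, the measured TCP pose, the force, the opening and the grip force at its end, in the units of the state.
- monitor.read_state(): the state, without advancing time (a new reading comes with each control period).
- cams.capture(name): name is "side" or "top" or "wrist"; returns the picture (420x560x3 uint8, blue, green, red); there is no depth.
- cams.calibration(name): a dict with "fx", "fy", "cx", "cy" (pixels), "dist_coeffs" ([k1, k2, p1, p2, k3] as OpenCV has them; the pictures are not rectified), "rvec" (rotation vector, rad) and "tvec" (3), from world to camera coordinates, as OpenCV has them. Camera axes: x right, y down, z forward; pixel columns grow to the right and rows downward; lengths in m; the calibration is good to about 2 mm. A picture is of the moment at which its call begins: read the wrist's pose just before it. calibration takes no time and is no camera call; for the wrist camera it gives the pose at the moment of the call.
- arm.sign_off(): hands the job in; it is judged then, once.
The state is a dict: "t": time; "joint_positions": joint angles; "joint_vel": joint speeds; "joint_efforts": joint torques, N m; "tool_pos": TCP position; "tcp_rot": TCP orientation; "ft_force": force on the tool from outside, world axes, zero at the start; "moment": the same for the moment, N m; "finger_gap": finger opening in m; "gripper_force": force on a finger pad.
Only numpy, scipy, OpenCV 4.12 (cv2) and the standard library are available. Lean on these libraries where they do the work, as an engineer would, in place of code of your own. Each camera call takes 0.05 s, during which the arm holds its last target. There are 200 camera calls.

### The job

Set up the practice vise for a filing exercise. First lay the buffer block lengthwise between the jaws, flat on the seat so that it holds the sensing pin down, and let go of it; then swing the folded crank handle fully upright, and with it wind the crank clockwise (seen from above) until the block is clamped between the jaws and has pushed the sprung pad in by at least 3 mm. Leave the bottles and the pot beside the vise standing where they are.

Things in the scene. Friction and masses are not known exactly. Their poses are not given: they have to be found in the camera images.
- vise: Small grey bench vise, fixed, 262 mm long (own y) x 100 mm wide (own x). Origin at table level on its middle line. Own +y points from the crank head to the fixed jaw, z up. Base plate top 14 mm above the table, jaws 50 mm wide, tops 52 mm above the table. Crank head 56 x 54 mm, top 56 mm above the table, centred on the crank axis, which stands at x 0, y -145 mm
- fixed_jaw (a point): Centre of the fixed jaw's face, which looks to the vise's -y: at x 0, y +50 mm in the vise's frame, 42 mm above the table
- seat_center (a point): Centre of the seat's top face, where the sensing pin comes through: 32 mm above the table, x 0, y +4 mm in the vise's frame; axes as the vise. The seat is a bar 22 mm wide (x), 84 mm long (y), narrower than the block, so fingers pass down beside it. The block lies along the vise's y, anywhere between the jaws: the pad later pushes it along to the fixed jaw
- block_center (a point): Centre of the loose buffer block: a plain pale-lilac bar 26 (own x) x 94 (own y) x 25 (z) mm, about 0.1 kg, lying flat on the table
- pin (a joint): Travel of the sensing pin, m: 0 = up, its 8 mm round tip 5 mm above the seat; 0.005 = pressed flush with the seat. A weak spring (under 0.4 N): the block's weight alone presses it down
- crank (a joint): Angle of the crank, rad, growing clockwise seen from above; starts between 0 and 2.2, hard stop at 8.5. Moves the jaw 4 mm per rad towards the fixed jaw. With the block in, the pad meets it near 6.5 rad and is pushed in 3 mm near 7.3 rad, 8 mm at the stop. Turns with 0.06 N m of friction and stays where it is left
- crank_axis (a point): Point on the crank's vertical axis, 84 mm above the table, level with the handle's hinge
- handle_hinge (a point): Centre of the handle's folding hinge at the crank arm's outer end, 45 mm from the crank axis, 84 mm above the table; goes round with the crank. Own +x points from the crank axis outwards along the arm, own y along the level hinge pin
- handle (a joint): Angle of the folding handle, rad: 0 = folded flat, lying level over the arm from the hinge back across the crank axis; pi/2 = upright above the hinge, at its stop. It stays at any angle (friction 0.045 N m)
- grip_point (a point): Point on the handle's centre line 50 mm from its hinge, where to hold it. The grip is a black round bar, 18 mm thick, from 12 to 74 mm from the hinge; it spins freely about its own length. Folded, its centre line is 84 mm above the table, 28 mm above the crank head; the arm just under it is 12 mm wide, so fingers can pinch it across from above
- pad_face (a point): Centre of the sprung pad's face on the moving jaw (40 mm wide, looks to the vise's +y, 43 mm above the table). At x 0, y -70 mm + 4 mm per rad of joint crank in the vise's frame while the pad is out
- pad (a joint): How far the sprung pad is pushed into the moving jaw, m: 0 = out, 0.010 = fully in. Spring 0.9 N per mm
- pot: Bystander: clear round pot with lid, 63 mm across, 57 mm tall, loose, beyond the vise; origin at the centre of its underside
- black_polish: Bystander: black polish bottle with gold cap, 27 x 34 x 88 mm, loose, beyond the vise; origin at the centre of its underside
- primer: Bystander: slim white bottle, 19 mm across, 66 mm tall, loose, beyond the block; origin at the centre of its underside

How it is judged:
By the outcome, as a careful person would: the job done as asked, in the order asked, and still so for the second after the job is handed in, with the robot touching nothing.
It also fails if it takes over 72 s, if anything falls off the work surface, if the arm or the gripper's body presses on something with over 40 N, if the wrist force passes 120 N, or if a joint passes its speed limit or range.

## Working session

There is one attempt and no reset: what is moved stays moved. The work goes in short steps, Python scripts to look and compute and a tool call to move; the robot and the scene stay as the last step left them, time stands still between calls to the robot, and variables do not carry over. Pictures are saved under pics/ and viewed, at most 14 in all, crops included, and the job is handed in when it is done.

Besides the shell and the picture viewer there is one more tool, called after "Call:" by a JSON object that holds its "api" and its "payload", one argument or row to a line. play_rows: Moves the arm, as the interface text tells. Its arguments: {"type":"object","properties":{"series":{"type":"string"},"grip_force":{"type":"number"}},"required":["series"]}

```bash
mkdir -p pics; ls; python3 - <<'E'
from cell import monitor,cams,arm
import cv2
print(monitor.read_state())
for n in ("top","side"):
    cv2.imwrite(f"pics/{n}0.png",cams.capture(n)); print(n,cams.calibration(n))
E
```

```text
pics
{'t': 0.0, 'joint_positions': array([ 1.59668261e+00,  4.07912081e-02,  8.37822035e-02, -4.71086354e-04,
       -1.61549038e+00, -3.33687672e-01]), 'joint_vel': array([-0.00197675,  0.00203274, -0.00035931, -0.0012934 , -0.00069619,
        0.00032915]), 'joint_efforts': array([-4.91141382e-04, -3.68203962e+01,  3.47425675e+01,  6.93245441e+00,
       -5.33902654e-03, -5.13717154e-06]), 'tool_pos': array([0.18160516, 0.57150379, 0.23027334]), 'tcp_rot': array([ 3.13982939e+00, -1.13109538e-04, -3.07780642e-01]), 'ft_force': array([ 3.58321066e-01, -1.80929569e-01,  2.35952200e-04]), 'moment': array([-0.01768752, -0.01657054,  0.03197394]), 'gripper_force': 0.0, 'finger_gap': 0.08564290562895946}
top {'fx': 393.85959118559515, 'fy': 393.85959118559515, 'cx': 285.9169461470488, 'cy': 208.74889886107655, 'dist_coeffs': array([-0.00957799,  0.        ,  0.        ,  0.        ,  0.        ]), 'rvec': array([ 2.17385015, -2.10997737,  0.22098873]), 'tvec': array([0.02937516, 0.61389178, 0.907222  ])}
side {'fx': 453.4004282119248, 'fy': 453.4004282119248, 'cx': 276.795954691965, 'cy': 211.8335978239427, 'dist_coeffs': array([-0.0558696,  0.       ,  0.       ,  0.       ,  0.       ]), 'rvec': array([ 2.25399621, -0.53621156,  0.22579357]), 'tvec': array([-0.49227744,  0.28497389,  0.70450038])}
```

View pics/top0.png

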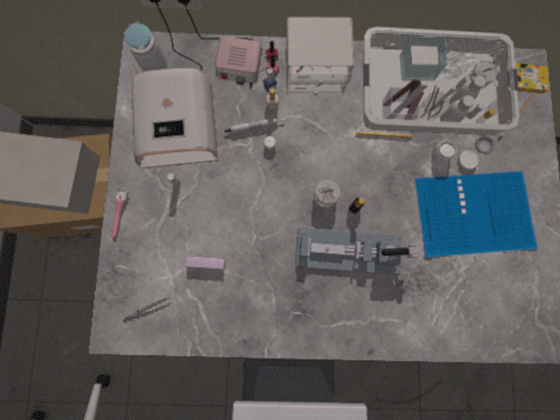

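View pics/side0.png

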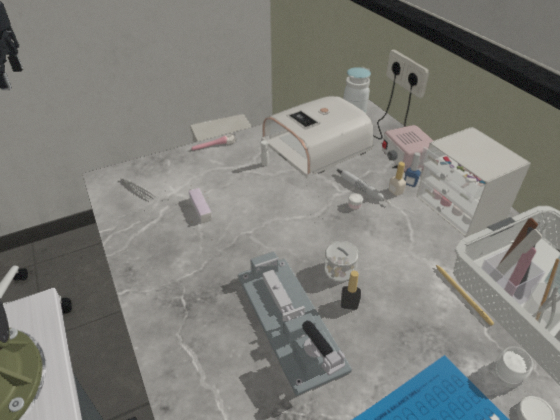

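The top view shows the vise at about (348,253), its crank head at the right (~(400,252)), the block at (206,263), the pot at (327,193) and the black bottle at (357,205). The side view shows the same layout. I'll crop both for finer measuring.

```bash
python3 - <<'E'
import cv2,numpy as np
a=cv2.imread("pics/top0.png");b=cv2.imread("pics/side0.png")
A=cv2.resize(a[220:290,285:425],None,fx=5.7,fy=5.7,interpolation=cv2.INTER_CUBIC)  # vise
B=cv2.resize(a[245:285,175:235],None,fx=4,fy=4,interpolation=cv2.INTER_CUBIC)
C=np.zeros((570,800,3),np.uint8);C[:A.shape[0],:A.shape[1]]=A[:570,:800];C[405:565,:240]=B
cv2.imwrite("pics/cropT.png",C)
cv2.imwrite("pics/cropS.png",cv2.resize(b[240:390,230:360],None,fx=4,fy=4,interpolation=cv2.INTER_CUBIC))
E
```

```text
(no output)
```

View pics/cropT.png

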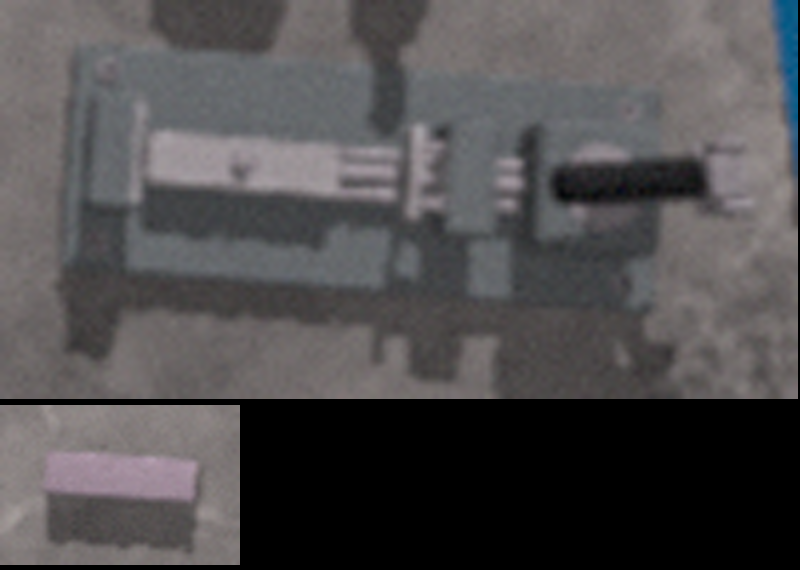

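View pics/cropS.png

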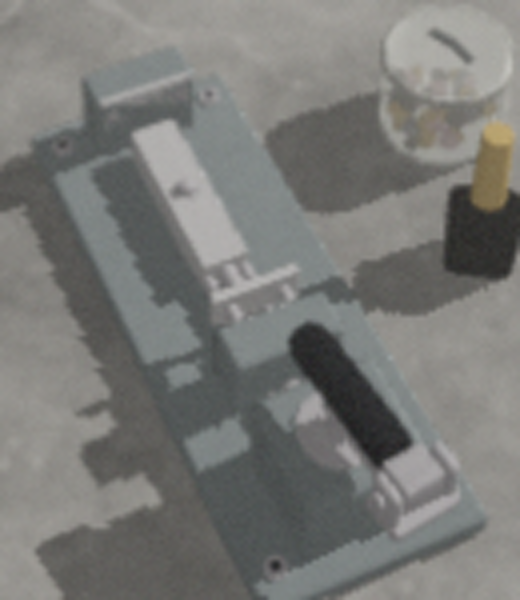

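The top crop shows seat corners at crop (150,132), (338,148), (336,196) and (147,180), with the pin at (241,166). The black grip runs from (553,185) to (705,178), with its hinge at ~(728,178). Block top corners are at (47,453), (197,461), (192,500) and (45,492). Next I convert these to world positions.

```bash
cat >h.py <<'E'
import cv2,numpy as np
from cell import monitor,cams,arm
from scipy.spatial.transform import Rotation as Rn
def bp(px,z,c):
    K=np.array([[c["fx"],0,c["cx"]],[0,c["fy"],c["cy"]],[0,0,1.]])
    u=cv2.undistortPoints(np.array(px,float).reshape(-1,1,2),K,c["dist_coeffs"]).reshape(-1,2)
    R=cv2.Rodrigues(np.array(c["rvec"]))[0];o=-R.T@c["tvec"]
    d=np.c_[u,np.ones(len(u))]@R
    return o+d*((z-o[2])/d[:,2])[:,None]
def pj(P,c):
    K=np.array([[c["fx"],0,c["cx"]],[0,c["fy"],c["cy"]],[0,0,1.]])
    return cv2.projectPoints(np.array(P,float).reshape(-1,3),np.array(c["rvec"]),np.array(c["tvec"]),K,c["dist_coeffs"])[0].reshape(-1,2)
E
python3 - <<'E'
from h import *
np.set_printoptions(precision=4,suppress=True)
t=cams.calibration("top");s=cams.calibration("side")
T=lambda l:(np.array(l)+.5)/5.7-.5+[285,220]
B=lambda l:(np.array(l)-[0,405]+.5)/4-.5+[175,245]
S=lambda l:(np.array(l)+.5)/4-.5+[230,240]
print("plate",bp(T([(80,48),(660,92),(650,308),(70,268)]),.014,t)[:,:2])
print("seat",bp(T([(150,132),(338,148),(336,196),(147,180)]),.032,t)[:,:2])
print("seatS",bp(S([(132,135),(178,122),(246,255),(205,270)]),.032,s)[:,:2])
print("pin",bp(T([(241,166)]),.036,t), bp(S([(185,188)]),.036,s))
print("grip",bp(T([(553,185),(705,178),(728,178)]),.084,t)[:,:2])
print("gripS",bp(S([(308,335),(398,448),(425,475)]),.084,s)[:,:2])
b=bp(B([(47,453),(197,461),(192,500),(45,492)]),.025,t);print("block",b[:,:2],b.mean(0),np.linalg.norm(b[1]-b[0]),np.linalg.norm(b[2]-b[1]))
E
```

```text
plate [[ 0.5716  0.0132]
 [ 0.5598 -0.2457]
 [ 0.4647 -0.239 ]
 [ 0.475   0.0155]]
seat [[ 0.5336 -0.0168]
 [ 0.5291 -0.0984]
 [ 0.5084 -0.0976]
 [ 0.5129 -0.0158]]
seatS [[ 0.5131 -0.0162]
 [ 0.5356 -0.0188]
 [ 0.5284 -0.1002]
 [ 0.5089 -0.0992]]
pin [[ 0.5198 -0.0558  0.036 ]] [[ 0.5198 -0.058   0.036 ]]
grip [[ 0.5119 -0.1778]
 [ 0.5166 -0.2409]
 [ 0.5169 -0.2505]]
gripS [[ 0.5136 -0.1781]
 [ 0.5191 -0.2358]
 [ 0.5221 -0.2496]]
block [[0.4912 0.2869]
 [0.489  0.1954]
 [0.4653 0.1971]
 [0.4676 0.2864]] [0.4783 0.2414 0.025 ] 0.09151379793261079 0.023734280546328052
```

Vise: +y direction about (0.05,1), seat centre about (0.521,-0.058), crank axis about (0.514,-0.206), hinge about (0.518,-0.251). The two cameras agree to 2–4 mm, and the plate measures 259 mm against 262. Block: about (0.478,0.241), measured as 92x24 against the given 94x26. I turn the tool across the block first.

Call:
{"api": "play_rows", "payload": {
  "series": "0 0 0.12 0 0 0 0.07;0 0 0.12 0 0 0 0.07;0 0 0.12 0 0 0 0.07;0 0 0.12 0 0 0 0.07;0 0 0.12 0 0 0 0.07;0 0 0.12 0 0 0 0.07;0 0 0.12 0 0 0 0.07;0 0 0.12 0 0 0 0.07;0 0 0.12 0 0 0 0.07;0 0 0.12 0 0 0 0.07",
  "grip_force": 40
}}

```text
t: 0.93
tool_pos: [0.1817, 0.5716, 0.2307]
tcp_rot: [3.141, -0.001, -1.514]
ft_force: [-0.0, -0.0, -0.3]
finger_gap: 0.07
gripper_force: 0.0
```

Call:
{"api": "play_rows", "payload": {
  "series": "0 0 0.087 0 0 0 0.07;0 0 0 0.03 -0.027 0 0.07;0 0 0 0.03 -0.027 0 0.07;0 0 0 0.03 -0.027 0 0.07;0 0 0 0.03 -0.027 0 0.07;0 0 0 0.03 -0.027 0 0.07;0 0 0 0.03 -0.027 0 0.07;0 0 0 0.03 -0.027 0 0.07;0 0 0 0.03 -0.027 0 0.07;0 0 0 0 0 0 0.07"
}}

```text
t: 1.77
tool_pos: [0.395, 0.3222, 0.2316]
tcp_rot: [-3.141, -0.001, -1.6]
ft_force: [-0.5, 1.7, 0.5]
finger_gap: 0.0701
gripper_force: 0.0
```

Call:
{"api": "play_rows", "payload": {
  "series": "0 0 0 0.026 -0.028 0.01 0.07;0 0 0 0.026 -0.028 0.02 0.07;0 0 0 0.026 -0.029 0.02 0.07;0 0 0 0 0 0 0.07;0 0 0 0 0 0 0.07"
}}

```text
t: 2.18
tool_pos: [0.4731, 0.2469, 0.1808]
tcp_rot: [3.139, -0.003, -1.598]
ft_force: [-0.1, 0.1, 0.5]
finger_gap: 0.0699
gripper_force: 0.0
```

```bash
python3 - <<'E'
from h import *
s=monitor.read_state();c=cams.calibration("wrist");im=cams.capture("wrist")
print(s["tool_pos"],s["tcp_rot"]);cv2.imwrite("pics/w1.png",im)
import pickle;pickle.dump(c,open("w1.pkl","wb"))
# lilac mask
f=im.astype(int);m=((f[...,2]-f[...,1]>12)&(f[...,0]-f[...,1]>8)&(f.sum(2)>300)).astype(np.uint8)
n,l,st,ce=cv2.connectedComponentsWithStats(m);i=1+st[1:,4].argmax();print(st[i])
cn=max(cv2.findContours((l==i).astype(np.uint8),0,1)[0],key=cv2.contourArea)
q=cv2.boxPoints(cv2.minAreaRect(cn));print(q)
b=bp(q,.025,c);print(b,b.mean(0))
E
```

```text
[0.47305843 0.2468741  0.18082699] [ 3.13881916e+00 -2.82981512e-03 -1.59841815e+00]
[ 255  136   29  103 2887]
[[255. 136.]
 [283. 136.]
 [283. 238.]
 [255. 238.]]
[[0.48886046 0.19576329 0.025     ]
 [0.46564741 0.19645734 0.025     ]
 [0.46780404 0.28648444 0.025     ]
 [0.49293921 0.28574772 0.025     ]] [0.47881278 0.2411132  0.025     ]
```

View pics/w1.png

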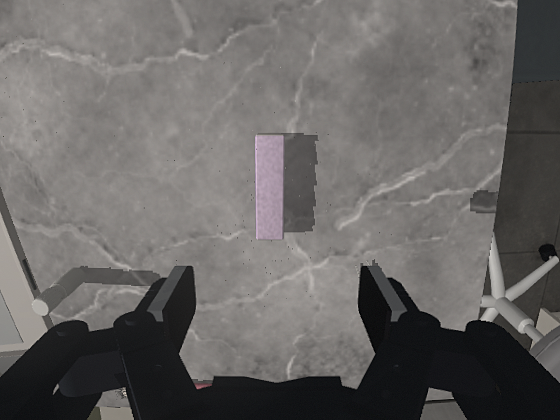

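The wrist view shows the lilac block at columns 255–283, rows 136–238, between the open fingers and aligned with them. It gives a centre of (0.479,0.241), agreeing with the top camera. I move down onto it.

Call:
{"api": "play_rows", "payload": {
  "series": "0 0 0 0.0056 -0.0059 0.02 0.06;0 0 0 0 0 0.035 0.06;0 0 0 0 0 0.035 0.06;0 0 0 0 0 0.035 0.06;0 0 0 0 0 0.03 0.06;0 0 0 0 0 0.012 0.06;0 0 0 0 0 0.008 0.06;0 0 0 0 0 0 0.06;0 0 0 0 0 0 0.06"
}}

```text
t: 2.98
tool_pos: [0.4793, 0.2442, 0.0099]
tcp_rot: [-3.139, 0.001, -1.594]
ft_force: [-0.8, 0.1, 0.1]
finger_gap: 0.0598
gripper_force: 0.0
```

Call:
{"api": "play_rows", "payload": {
  "series": "0 0 0 0 0 0 0.015;0 0 0 0 0 0 0.015;0 0 0 0 0 0 0.015;0 0 0 0 0 0 0.015;0 0 0 0 0 0 0.015;0 0 0 0 0 0 0.015;0 0 0 0 0 0 0.015;0 0 0 0 0 0 0.015"
}}

```text
t: 3.65
tool_pos: [0.4793, 0.2438, 0.0096]
tcp_rot: [-3.139, 0.001, -1.595]
ft_force: [-1.7, 0.8, 5.9]
finger_gap: 0.0247
gripper_force: 40.8
```

Call:
{"api": "play_rows", "payload": {
  "series": "0 0 0 0 0 0 0.05;0 0 0 0 0 0 0.05;0 0 0 0.0025 0 0.005 0.05;0 0 0 0 0 0 0.05;0 0 0 0 0 0 0.015;0 0 0 0 0 0 0.015;0 0 0 0 0 0 0.015;0 0 0 0 0 0 0.015;0 0 0 0 0 0 0.015;0 0 0 0 0 0 0.015"
}}

```text
t: 4.48
tool_pos: [0.4784, 0.2406, 0.0028]
tcp_rot: [3.141, -0.0, -1.595]
ft_force: [-0.8, -0.2, -1.4]
finger_gap: 0.025
gripper_force: 39.8
```

Call:
{"api": "play_rows", "payload": {
  "series": "0 0 0 0 0 -0.01 0.015;0 0 0 0 0 -0.03 0.015;0 0 0 0 0 -0.035 0.015;0 0 0 0 0 -0.035 0.015;0 0 0.026 0 0 -0.02 0.015;0 0 0 0 0 0 0.015;0 0 0 0 0 0 0.015"
}}

```text
t: 5.07
tool_pos: [0.4788, 0.2411, 0.1348]
tcp_rot: [-3.14, 0.003, -1.621]
ft_force: [-0.2, 0.3, -2.7]
finger_gap: 0.0252
gripper_force: 39.7
```

Call:
{"api": "play_rows", "payload": {
  "series": "0 0 0 0.02 -0.004 0 0.015;0 0 0 0.032 -0.006 0 0.015;0 0 0 0.032 -0.006 0 0.015;0 0 0 0.032 -0.006 0 0.015;0 0 0 0.032 -0.006 0 0.015;0 0 0 0.032 -0.006 0 0.015;0 0 0 0.032 -0.006 0 0.015;0 0 0 0.032 -0.006 0 0.015;0 0 0 0.032 -0.006 0 0.015;0 0 0 0.028 -0.005 0 0.015"
}}

```text
t: 5.9
tool_pos: [0.5192, -0.0678, 0.1314]
tcp_rot: [3.139, -0.0, -1.621]
ft_force: [0.3, 0.6, -0.8]
finger_gap: 0.0248
gripper_force: 39.7
```

Call:
{"api": "play_rows", "payload": {
  "series": "0 0 0 0 0 0 0.015;0 0 0 0 0 0 0.015;0 0 0 0 0 0 0.015"
}}

```text
t: 6.15
tool_pos: [0.5195, -0.0659, 0.1317]
tcp_rot: [3.139, -0.0, -1.621]
ft_force: [0.2, -0.2, -1.4]
finger_gap: 0.0249
gripper_force: 39.7
```

```bash
python3 - <<'E'
from h import *
s=monitor.read_state();c=cams.calibration("wrist");im=cams.capture("wrist")
print(s["tool_pos"],s["tcp_rot"],s["finger_gap"]);cv2.imwrite("pics/w2.png",im)
d=np.array([.05,.9987]);n=np.array([.9987,-.05]);sc=np.array([.521,-.0575])
def V(x,y,z): return np.r_[sc+x*n+(y-.004)*d,z]
P=[V(0,50,.0)]
pts=[V(-.025,.05,.052),V(.025,.05,.052),V(.011,-.038,.032),V(-.011,-.038,.032),V(-.05,.079,.014),V(.05,.079,.014),V(0,.004,.037),V(0,-.145,.056)]
for p in pj(pts,c):
    cv2.drawMarker(im,tuple(int(v) for v in p),(0,0,255),0,8,1)
cv2.imwrite("pics/w2m.png",im)
E
```

```text
[ 0.51948962 -0.06585499  0.13168068] [ 3.13932704e+00 -1.96426109e-04 -1.62127107e+00] 0.024939295692257717
```

View pics/w2m.png

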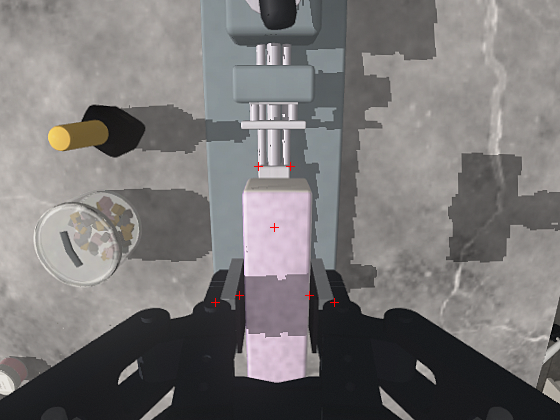

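The annotated wrist view shows the block held over the seat and parallel to it. The predicted seat-end marks at (258,166) and (291,166) fall on the real seat end. The pad is at row 126, clear of the block's end, and the bottles and pot are at the left, clear of the fingers. I lower the block.

Call:
{"api": "play_rows", "payload": {
  "series": "0 0 0 0 -0.001 0.02 0.015;0 0 0 0 0 0.03 0.015;0 0 0 0 0 0.025 0.015;0 0 0 0 0 0.01 0.015;0 0 0 0 0 0.005 0.015;0 0 0 0 0 0.003 0.015;0 0 0 0 0 0 0.015;0 0 0 0 0 0 0.015;0 0 0 0 0 0 0.015"
}}

```text
t: 6.95
tool_pos: [0.5221, -0.0658, 0.0416]
tcp_rot: [-3.139, 0.0, -1.621]
ft_force: [0.0, -0.7, -1.8]
finger_gap: 0.0252
gripper_force: 39.6
```

Call:
{"api": "play_rows", "payload": {
  "series": "0 0 0 0 0.001 0.002 0.015;0 0 0 0 0 0.002 0.015;0 0 0 0 0 0.001 0.015;0 0 0 0 0 0 0.015;0 0 0 0 0 0 0.015;0 0 0 0 0 0 0.015"
}}

```text
t: 7.45
tool_pos: [0.5202, -0.0659, 0.035]
tcp_rot: [3.142, -0.0, -1.621]
ft_force: [0.1, 0.8, -1.2]
finger_gap: 0.0249
gripper_force: 39.7
```

Call:
{"api": "play_rows", "payload": {
  "series": "0 0 0 0 0 0.0005 0.015;0 0 0 0 0 0 0.015;0 0 0 0 0 0 0.03;0 0 0 0 0 0 0.035;0 0 0 0 0 0 0.04;0 0 0 0 0 0 0.045;0 0 0 0 0 0 0.045;0 0 0 0 0 0 0.045"
}}

```text
t: 8.12
tool_pos: [0.5202, -0.0659, 0.0345]
tcp_rot: [-3.142, -0.0, -1.621]
ft_force: [0.1, 0.6, -0.3]
finger_gap: 0.045
gripper_force: 0.0
```

Call:
{"api": "play_rows", "payload": {
  "series": "0 0 0 0 0 -0.01 0.045;0 0 0 0 0 -0.025 0.045;0 0 0 0 0 -0.035 0.045;0 0 0 0 0 -0.035 0.045;0 0 0 -0.02 0 -0.02 0.045;0 0 0 0 0 0 0.045;0 0 0 0 0 0 0.045"
}}

```text
t: 8.7
tool_pos: [0.5219, -0.0452, 0.1617]
tcp_rot: [-3.138, 0.001, -1.62]
ft_force: [-0.2, -0.9, -1.0]
finger_gap: 0.0451
gripper_force: 0.0
```

```bash
python3 - <<'E'
from h import *
s=monitor.read_state();c=cams.calibration("wrist");im=cams.capture("wrist")
print(s["tool_pos"],s["tcp_rot"],s["finger_gap"])
a=cams.capture("side")
A=cv2.resize(a[240:390,230:360],None,fx=3,fy=3,interpolation=cv2.INTER_CUBIC)
C=np.zeros((450,790,3),np.uint8);C[:,:390]=A;C[:300,390:]=cv2.resize(im,(400,300))
cv2.imwrite("pics/p3.png",C);cv2.imwrite("pics/w3.png",im)
# lilac top
f=im.astype(int);m=((f[...,2]-f[...,1]>9)&(f[...,0]-f[...,1]>5)&(f.sum(2)>350)).astype(np.uint8)
n,l,st,ce=cv2.connectedComponentsWithStats(m);i=1+st[1:,4].argmax();print(st[i])
cn=max(cv2.findContours((l==i).astype(np.uint8),0,1)[0],key=cv2.contourArea)
b=bp(cv2.boxPoints(cv2.minAreaRect(cn)),.057,c);print(b,b.mean(0))
E
```

```text
[ 0.52194252 -0.04518694  0.16165887] [-3.13812612e+00  1.07574880e-03 -1.61966677e+00] 0.045103576592391066
[ 260  119   36  127 4347]
[[ 0.5300611  -0.11117406  0.057     ]
 [ 0.50632421 -0.10998844  0.057     ]
 [ 0.50962586 -0.01833051  0.057     ]
 [ 0.53582202 -0.01960098  0.057     ]] [ 0.5204583 -0.0647735  0.057    ]
```

View pics/p3.png

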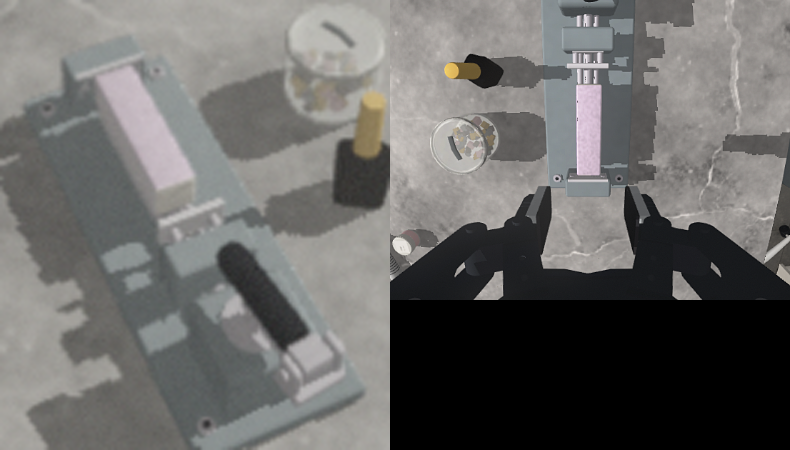

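The block lies flat on the seat between the jaws: in the side crop it runs from (115,75) to (175,195), and in the wrist view it is straight and inside the jaws. The pot and bottles are untouched. Next I locate the handle from nearer.

Call:
{"api": "play_rows", "payload": {
  "series": "0 0 0 0.03 0.001 0 0.045;0 0 0 0.035 0.001 0 0.045;0 0 0 0.03 0.001 0 0.045;0 0 0 0 0 0 0.045;0 0 0 0 0 0 0.045"
}}

```text
t: 9.22
tool_pos: [0.5124, -0.1422, 0.158]
tcp_rot: [3.139, -0.0, -1.624]
ft_force: [-0.3, 1.3, -0.0]
finger_gap: 0.045
gripper_force: 0.0
```

```bash
python3 - <<'E'
from h import *
np.set_printoptions(precision=4,suppress=True)
s=monitor.read_state();c=cams.calibration("wrist");im=cams.capture("wrist")
print(s["tool_pos"],s["tcp_rot"]);cv2.imwrite("pics/w4.png",im)
import pickle;pickle.dump(c,open("w4.pkl","wb"))
E
```

```text
[ 0.5124 -0.1422  0.158 ] [ 3.1389 -0.0003 -1.624 ]
```

View pics/w4.png

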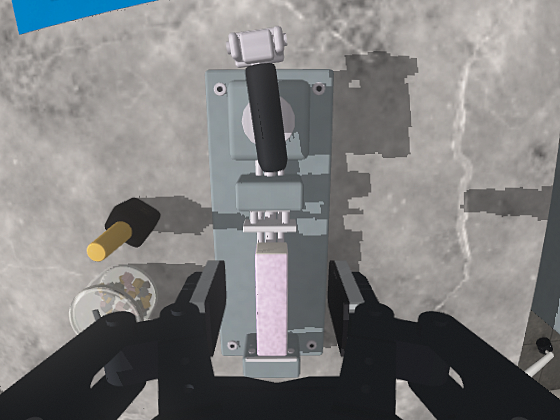

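The wrist view shows the folded black grip from (260,66) at the hinge end to (273,170), with the hinge pin at about (258,45). The crank head is centred near (269,121). I compute those positions next.

```bash
python3 - <<'E'
from h import *
import pickle
np.set_printoptions(precision=4,suppress=True)
c=pickle.load(open("w4.pkl","rb"))
g=bp([(260,66),(273,165),(258,46)],.084,c);print(g)
print("head",bp([(230,82),(308,82),(308,160),(230,160)],.056,c).mean(0))
ax=np.array([.5136,-.2063]);h=g[2,:2];print("r",np.linalg.norm(h-ax))
u=g[0,:2]-g[1,:2];u/=np.linalg.norm(u);print("u",u,"yaw",np.arctan2(u[1],u[0]))
h=ax+.045*u;print("hinge",h,"gp",h-.05*u)
print("pad",bp([(270,232)],.05,c))
im=cv2.imread("pics/w4.png").astype(int);m=(im.max(2)<55)
for r in range(75,165,20):
    x=np.where(m[r,235:300])[0]+235;print(r,x.min(),x.max(),bp([((x.min()+x.max())/2,r)],.084,c))
E
```

```text
[[ 0.5163 -0.2393  0.084 ]
 [ 0.5121 -0.1813  0.084 ]
 [ 0.5167 -0.2503  0.084 ]]
head [ 0.5136 -0.2063  0.056 ]
r 0.04408667198563218
u [ 0.0724 -0.9974] yaw -1.4983461117238568
hinge [ 0.5169 -0.2512] gp [ 0.5132 -0.2013]
pad [[ 0.5178 -0.1256  0.05  ]]
75 246 276 [[ 0.516  -0.2342  0.084 ]]
95 249 278 [[ 0.5153 -0.2229  0.084 ]]
115 252 281 [[ 0.5142 -0.2114  0.084 ]]
135 255 283 [[ 0.5134 -0.1996  0.084 ]]
155 258 286 [[ 0.5123 -0.1874  0.084 ]]
```

Call:
{"api": "play_rows", "payload": {
  "series": "0 0 -0.066 0 0 0 0.045;0 0 -0.066 0 0 0 0.045;0 0 0 0.03 0.002 0.01 0.045;0 0 0 0.029 0.002 0.02 0.045;0 0 0 0 0 0.025 0.045;0 0 0 0 0 0.02 0.045;0 0 0 0 0 0.01 0.045;0 0 0 0 0 0 0.045;0 0 0 0 0 0 0.045;0 0 0 0 0 0 0.045"
}}

```text
t: 10.1
tool_pos: [0.5152, -0.1995, 0.0762]
tcp_rot: [-3.14, -0.001, -1.488]
ft_force: [0.7, 0.4, -0.0]
finger_gap: 0.0448
gripper_force: 0.0
```

Call:
{"api": "play_rows", "payload": {
  "series": "0 0 0 0.0015 0.002 0.004 0.045;0 0 0 0 0 0.004 0.045;0 0 0 0 0 0 0.045;0 0 0 0 0 0 0.045"
}}

```text
t: 10.43
tool_pos: [0.5123, -0.2014, 0.0665]
tcp_rot: [3.142, -0.0, -1.489]
ft_force: [0.3, 0.4, -0.2]
finger_gap: 0.0451
gripper_force: 0.0
```

Call:
{"api": "play_rows", "payload": {
  "series": "0 0 0 0 0 0 0.005;0 0 0 0 0 0 0.005;0 0 0 0 0 0 0.005;0 0 0 0 0 0 0.005;0 0 0 0 0 0 0.005;0 0 0 0 0 0 0.005;0 0 0 0 0 0 0.005",
  "grip_force": 25
}}

```text
t: 11.02
tool_pos: [0.5136, -0.2013, 0.067]
tcp_rot: [-3.139, -0.0, -1.488]
ft_force: [5.6, -0.5, -0.7]
finger_gap: 0.0172
gripper_force: 24.6
```

Call:
{"api": "play_rows", "payload": {
  "series": "0 0 0 0.0008 0 -0.0087 0.005;0 0 0 0.0023 0 -0.0084 0.005;0 0 0 0.0037 0 -0.0079 0.005;0 0 0 0.005 0 -0.0071 0.005;0 0 0 0 0 0 0.005"
}}

```text
t: 11.43
tool_pos: [0.5145, -0.2128, 0.0992]
tcp_rot: [-3.139, 0.001, -1.489]
ft_force: [5.8, 3.2, -1.1]
finger_gap: 0.0171
gripper_force: 25.8
```

Call:
{"api": "play_rows", "payload": {
  "series": "0 0 0 0.0062 0 -0.0062 0.005;0 0 0 0.0071 0 -0.005 0.005;0 0 0 0.0079 0 -0.0037 0.005;0 0 0 0.0084 0 -0.0023 0.005;0 0 0 0.0087 0 -0.0008 0.005;0 0 0 0.001 0 0 0.005;0 0 0 0 0 0 0.005;0 0 0 0 0 0 0.005"
}}

```text
t: 12.1
tool_pos: [0.5169, -0.2515, 0.117]
tcp_rot: [-3.141, 0.001, -1.489]
ft_force: [1.4, 4.9, 3.6]
finger_gap: 0.0169
gripper_force: 27.9
```

```bash
python3 - <<'E'
from h import *
im=cams.capture("wrist");a=cams.capture("side");cv2.imwrite("pics/s5.png",a);
A=cv2.resize(a[220:390,230:390],None,fx=3,fy=3,interpolation=cv2.INTER_CUBIC)
C=np.zeros((510,800,3),np.uint8);C[:,:480]=A;C[:240,480:]=cv2.resize(im,(320,240))
cv2.imwrite("pics/p5.png",C)
E
```

```text
(no output)
```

View pics/p5.png

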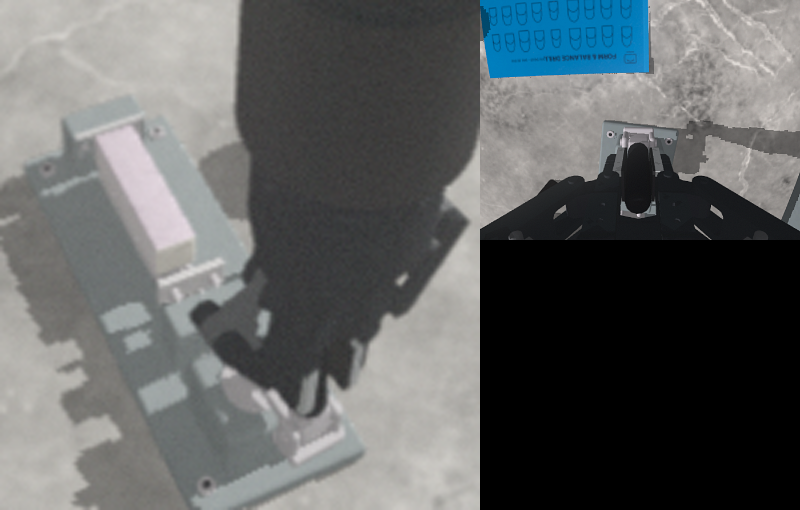

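The side crop shows the bar only partly raised: its free end is at about (205,315), while the fingers hold it near its base. I estimate the angle by projecting a model of the handle.

```bash
python3 - <<'E'
from h import *
np.set_printoptions(precision=1,suppress=True)
c=cams.calibration("side");w=cams.calibration("wrist")
h=np.array([.5172,-.2512,.084]);u=np.array([.079,-.997,0])
for a in range(0,91,15):
    r=np.radians(a);P=[h-u*L*np.cos(r)+np.array([0,0,L*np.sin(r)]) for L in (.0,.074)]
    print(a,((pj(P,c)-[230,220])*3).ravel(),((pj(P,w))*240/420+[480,0]).ravel())
E
```

```text
0 [310.7 421.9 225.4 310.8] [637.4 142.9 637.3 207.5]
15 [310.7 421.9 229.5 292.7] [637.4 142.9 637.2 218.8]
30 [310.7 421.9 239.2 282.3] [637.4 142.9 637.1 226.9]
45 [310.7 421.9 254.3 281. ] [637.4 142.9 637.  230.3]
60 [310.7 421.9 274.2 289.5] [637.4 142.9 636.9 226.7]
75 [310.7 421.9 297.9 308.1] [637.4 142.9 636.8 214.1]
90 [310.7 421.9 323.7 336. ] [637.4 142.9 636.8 191.4]
```

Call:
{"api": "play_rows", "payload": {
  "series": "0 0 0 0.002 0 0 0.005;0 0 0 0.002 0 0 0.005;0 0 0 0 0 0 0.005;0 0 0 0 0 0 0.005"
}}

```text
t: 12.53
tool_pos: [0.5171, -0.2553, 0.117]
tcp_rot: [-3.141, 0.001, -1.488]
ft_force: [1.5, 6.6, 4.7]
finger_gap: 0.0168
gripper_force: 28.3
```

Call:
{"api": "play_rows", "payload": {
  "series": "0 0 0 0 0 0 0.045;0 0 0 0 0 0 0.045;0 0 0 0 0 0 0.045;0 0 0 0 0 -0.02 0.045;0 0 0 0 0 -0.035 0.045;0 0 0 0 0 -0.035 0.045;0 0 0 -0.03 0 -0.02 0.045;0 0 0 -0.03 0 0 0.045;0 0 0 0 0 0 0.045;0 0 0 0 0 0 0.045"
}}

```text
t: 13.37
tool_pos: [0.5119, -0.1958, 0.2269]
tcp_rot: [-3.141, -0.0, -1.487]
ft_force: [0.6, -0.7, -0.9]
finger_gap: 0.0451
gripper_force: 0.0
```

```bash
python3 - <<'E'
from h import *
im=cams.capture("wrist");a=cams.capture("side");cv2.imwrite("pics/s6.png",a);print(monitor.read_state()["tool_pos"])
import pickle;pickle.dump(cams.calibration("wrist"),open("w6.pkl","wb"));cv2.imwrite("pics/w6.png",im)
A=cv2.resize(a[220:390,230:390],None,fx=2.25,fy=2.25,interpolation=cv2.INTER_CUBIC)
C=np.zeros((420,800,3),np.uint8);C[:A.shape[0],:360]=A;C[:330,360:]=cv2.resize(im,(440,330))
cv2.imwrite("pics/p6.png",C)
E
```

```text
[ 0.51169264 -0.19685576  0.22605364]
```

View pics/p6.png

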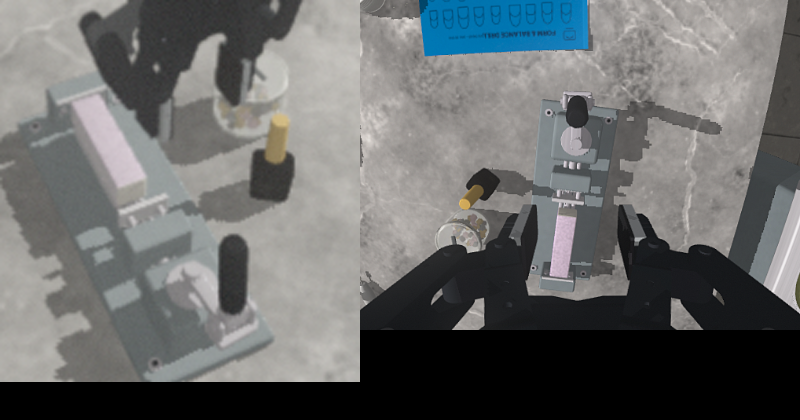

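The handle now stands nearly upright: in the side crop the bar goes from (233,310) up to (232,240). I measure its lean, because "fully upright" matters.

```bash
python3 - <<'E'
from h import *
import pickle
from scipy.optimize import least_squares
np.set_printoptions(precision=4,suppress=True)
a=cv2.imread("pics/s6.png").astype(int);c=cams.calibration("side");w=pickle.load(open("w6.pkl","rb"))
m=(a.max(2)<60);rows=[]
for r in range(328,356,2):
    x=np.where(m[r,320:345])[0]+320
    if len(x): rows.append((r,(x.min()+x.max())/2,len(x)))
print(rows)
b=cv2.imread("pics/w6.png").astype(int);mw=(b.max(2)<60)
sc=420/330
for r in range(112,172,4):
    x=np.where(mw[r,245:305])[0]+245
    if len(x): print("w",r,x.min(),x.max())
u=np.array([.079,-.997,0])
for dth in (0,-.1,.1):
  R=Rn.from_rotvec([0,0,dth]).as_matrix();uu=R@u;h=np.r_[.5136,-.2063,.084]+.045*uu
  for A in (75,80,85,90):
    r=np.radians(A);P=[h-uu*L*np.cos(r)+np.array([0,0,L*np.sin(r)]) for L in (.02,.065,.074)]
    print(dth,A,pj(P,c).ravel(),pj(P,w).ravel())
E
```

```text
[(328, np.float64(329.0), 1), (330, np.float64(332.5), 3), (332, np.float64(330.0), 5), (334, np.float64(332.5), 9), (336, np.float64(333.0), 10), (338, np.float64(333.0), 10), (340, np.float64(332.5), 10), (342, np.float64(333.0), 11), (344, np.float64(332.5), 10), (346, np.float64(333.0), 11), (348, np.float64(332.5), 10), (350, np.float64(332.5), 10), (352, np.float64(332.5), 10), (354, np.float64(332.5), 10)]
w 124 270 283
w 128 267 286
w 132 265 287
w 136 264 288
w 140 263 289
w 144 262 289
w 148 262 290
w 152 263 290
w 156 265 287
w 160 269 283
0 75 [332.4316 350.8331 329.8117 327.5683 329.2623 322.7031] [274.5168 140.5858 274.1655 165.5553 274.0803 171.6382]
0 80 [333.1619 351.6028 332.2687 330.02   332.0791 325.4803] [274.5148 138.3021 274.1528 157.037  274.064  161.6511]
0 85 [333.8979 352.4455 334.7685 332.7525 334.9508 328.5877] [274.5138 135.953  274.1449 148.093  274.0534 151.1096]
0 90 [334.6336 353.3549 337.2888 335.7461 337.8514 332.0033] [274.5138 133.5597 274.1421 138.8399 274.0491 140.1608]
-0.1 75 [330.0735 352.0368 328.0789 328.4156 327.6604 323.4791] [279.8938 1
[... 180 characters left out ...]
94 353.7621 332.3268 333.9638 332.5359 329.7772] [280.3863 136.2601 280.5183 148.4237 280.5509 151.446 ]
-0.1 90 [331.9585 354.7293 334.4844 337.1484 335.0196 333.4108] [280.6346 133.8804 281.4886 139.2237 281.702  140.5604]
0.1 75 [334.6136 349.4227 331.4179 326.5743 330.7476 321.7924] [269.1399 140.8513 269.6973 165.7717 269.8339 171.8429]
0.1 80 [335.4396 350.1272 334.1974 328.8174 333.9343 324.3331] [268.891  138.5803 268.7435 157.301  268.7079 161.9116]
0.1 85 [336.2726 350.9034 337.0258 331.3336 337.1833 327.1943] [268.6413 136.244  267.7719 148.4064 267.5564 151.4285]
0.1 90 [337.1059 351.7454 339.878  334.1046 340.4651 330.3558] [268.393  133.8636 266.796  139.2041 266.3967 140.5401]
```

Both views put the lean at about 85°, so it is not at its stop. I push it outward with the closed fingers and watch the force.

Call:
{"api": "play_rows", "payload": {
  "series": "0 0 0 0 -0.001 0.02 0;0 0 0 0 0 0.035 0;0 0 0 0 0 0.03 0;0 0 0 0 0 0.008 0;0 0 0 0 0 0 0;0 0 0 0 0 0 0;0 0 0 0.01 0 0 0;0 0 0 0.01 0 0 0;0 0 0 0 0 0 0;0 0 0 0 0 0 0"
}}

```text
t: 14.3
tool_pos: [0.5151, -0.2174, 0.1347]
tcp_rot: [-3.14, -0.001, -1.49]
ft_force: [-0.4, -0.3, -0.3]
finger_gap: -0.0004
gripper_force: 0.0
```

Call:
{"api": "play_rows", "payload": {
  "series": "0 0 0 0.003 0 0 0;0 0 0 0.003 0 0 0;0 0 0 0.003 0 0 0;0 0 0 0 0 0 0;0 0 0 0 0 0 0"
}}

```text
t: 14.72
tool_pos: [0.5154, -0.2255, 0.1336]
tcp_rot: [3.141, -0.0, -1.489]
ft_force: [-0.3, 0.5, -0.5]
finger_gap: 0.0001
gripper_force: 0.0
```

Call:
{"api": "play_rows", "payload": {
  "series": "0 0 0 0.002 0 0 0;0 0 0 0.002 0 0 0;0 0 0 0 0 0 0;0 0 0 0 0 0 0"
}}

```text
t: 15.05
tool_pos: [0.5157, -0.2294, 0.1336]
tcp_rot: [3.142, -0.0, -1.489]
ft_force: [-0.2, 0.5, 0.1]
finger_gap: -0.0001
gripper_force: 0.0
```

Call:
{"api": "play_rows", "payload": {
  "series": "0 0 0 0.002 0 0 0;0 0 0 0 0 0 0;0 0 0 0 0 0 0"
}}

```text
t: 15.3
tool_pos: [0.5159, -0.2314, 0.1336]
tcp_rot: [-3.142, -0.0, -1.489]
ft_force: [-0.6, 0.8, 1.2]
finger_gap: 0.0002
gripper_force: 0.3
```

Call:
{"api": "play_rows", "payload": {
  "series": "0 0 0 0.002 0 0 0;0 0 0 0 0 0 0;0 0 0 0 0 0 0"
}}

```text
t: 15.55
tool_pos: [0.5163, -0.2322, 0.1336]
tcp_rot: [-3.141, 0.002, -1.488]
ft_force: [-1.3, 6.3, 1.4]
finger_gap: 0.0003
gripper_force: 3.2
```

Call:
{"api": "play_rows", "payload": {
  "series": "0 0 0 0.002 0 0 0;0 0 0 0 0 0 0;0 0 0 0 0 0 0"
}}

```text
t: 15.8
tool_pos: [0.5167, -0.2329, 0.1336]
tcp_rot: [-3.141, 0.004, -1.487]
ft_force: [-1.4, 10.5, 3.1]
finger_gap: -0.0005
gripper_force: 6.0
```

Call:
{"api": "play_rows", "payload": {
  "series": "0 0 0 -0.02 0 0 0;0 0 0 -0.025 0 -0.02 0.045;0 0 0 0 0 -0.035 0.045;0 0 0 0 0 -0.035 0.045;0 0 0 0 0 0 0.045;0 0 0 0 0 0 0.045"
}}

```text
t: 16.3
tool_pos: [0.5135, -0.1907, 0.2264]
tcp_rot: [-3.137, -0.001, -1.489]
ft_force: [-0.5, 0.4, -1.5]
finger_gap: 0.0449
gripper_force: 0.0
```

```bash
python3 - <<'E'
from h import *
np.set_printoptions(precision=4,suppress=True)
print(monitor.read_state()["tool_pos"]);w=cams.calibration("wrist");b=cams.capture("wrist");a=cams.capture("side").astype(int);c=cams.calibration("side")
cv2.imwrite("pics/w7.png",b);cv2.imwrite("pics/s7.png",a.astype(np.uint8))
m=(a.max(2)<60)
print([(r,(x.min()+x.max())/2,len(x)) for r in range(326,366,2) if len(x:=np.where(m[r,320:350])[0]+320)])
mw=(b.astype(int).max(2)<60)
print([(r,x.min(),x.max()) for r in range(90,180,4) if len(x:=np.where(mw[r,235:315])[0]+235)])
u=np.array([.079,-.997,0])
for dth in (0,-.05):
  R=Rn.from_rotvec([0,0,dth]).as_matrix();uu=R@u;h=np.r_[.5136,-.2063,.084]+.045*uu
  for A in (85,90):
    r=np.radians(A);P=[h-uu*L*np.cos(r)+np.array([0,0,L*np.sin(r)]) for L in (.02,.065,.074)]
    print(dth,A,pj(P,c).ravel(),pj(P,w).ravel())
E
```

```text
[ 0.5135 -0.1907  0.2264]
[(332, np.float64(332.0), 1), (334, np.float64(333.0), 3), (336, np.float64(334.5), 6), (338, np.float64(336.0), 10), (340, np.float64(336.0), 11), (342, np.float64(334.5), 10), (344, np.float64(335.0), 11), (346, np.float64(334.5), 10), (348, np.float64(334.5), 10), (350, np.float64(334.0), 11), (352, np.float64(333.5), 10), (354, np.float64(333.5), 10), (356, np.float64(333.5), 10), (358, np.float64(333.5), 8)]
[(114, np.int64(275), np.int64(284)), (118, np.int64(270), np.int64(290)), (122, np.int64(267), np.int64(293)), (126, np.int64(266), np.int64(294)), (130, np.int64(266), np.int64(294)), (134, np.int64(267), np.int64(293)), (138, np.int64(242), np.int64(291)), (142, np.int64(276), np.int64(285))]
0 85 [333.8979 352.4455 334.7685 332.7525 334.9508 328.5877] [278.7563 127.8216 278.7534 138.3544 278.7526 140.9749]
0 90 [334.6336 353.3549 337.2888 335.7461 337.8514 332.0033] [278.7642 125.4056 278.7845 128.9917 278.7896 129.8897]
-0.05 85 [332.6362 353.1331 333.5691 333.3851 333.7646 329.2089] [281.7081 127.9042 281.9602 138.444  282.0227 141.0663]
-0.05 90 [333.3197 354.0726 335.9117 336.4783 336.4609 332.7382] [281.8408 125.4918 282.4806 129.0953 282.6407 129.9977]
```

The handle is at its stop: the tip circle is centred at (280,128) in the wrist view against a predicted 129 for 90°, and pushing met 10 N. I grip it from above.

Call:
{"api": "play_rows", "payload": {
  "series": "0 0 0 0.03 0.0015 0 0.045;0 0 0 0.03 0.001 0 0.045;0 0 0 0 0 0.02 0.045;0 0 0 0 0 0.035 0.045;0 0 0 0 0 0.035 0.045;0 0 0 0 0 0.015 0.045;0 0 0 0 0 0.005 0.045;0 0 0 0 0 0 0.045;0 0 0 0 0 0 0.045"
}}

```text
t: 17.15
tool_pos: [0.5151, -0.2509, 0.1143]
tcp_rot: [-3.141, -0.001, -1.489]
ft_force: [-0.2, -0.5, 1.1]
finger_gap: 0.0452
gripper_force: 0.0
```

Call:
{"api": "play_rows", "payload": {
  "series": "0 0 0 0 0 0 0.005;0 0 0 0 0 0 0.005;0 0 0 0 0 0 0.005;0 0 0 0 0 0 0.005;0 0 0 0 0 0 0.005;0 0 0 0 0 0 0.005;0 0 0 0 0 0 0.005",
  "grip_force": 30
}}

```text
t: 17.73
tool_pos: [0.5157, -0.2507, 0.1153]
tcp_rot: [-3.139, -0.001, -1.488]
ft_force: [0.6, 0.7, 6.3]
finger_gap: 0.0176
gripper_force: 30.7
```

Call:
{"api": "play_rows", "payload": {
  "series": "0 0 0 -0.0015 0.0117 -0.002 0.005;0 0 0 -0.0045 0.0108 0 0.005;0 0 0 -0.0072 0.0093 0 0.005;0 0 0 -0.0093 0.0072 0 0.005;0 0 0 -0.0108 0.0045 0 0.005;0 0 0 -0.0117 0.0015 0 0.005;0 0 0 0 0 0 0.005;0 0 0 0 0 0 0.005"
}}

```text
t: 18.4
tool_pos: [0.4689, -0.2076, 0.1155]
tcp_rot: [-3.135, 0.001, -1.487]
ft_force: [10.1, 1.4, -4.6]
finger_gap: 0.0172
gripper_force: 30.1
```

Call:
{"api": "play_rows", "payload": {
  "series": "0 0 0 -0.0117 -0.0025 0 0.005;0 0 0 -0.0108 -0.0045 0 0.005;0 0 0 -0.0093 -0.0072 0 0.005;0 0 0 -0.0072 -0.0093 0 0.005;0 0 0 -0.0045 -0.0108 0 0.005;0 0 0 -0.0015 -0.0117 0 0.005;0 0 0 0 0 0 0.005;0 0 0 0 0 0 0.005"
}}

```text
t: 19.07
tool_pos: [0.5088, -0.1608, 0.1154]
tcp_rot: [-3.141, -0.0, -1.489]
ft_force: [2.1, -2.1, -0.8]
finger_gap: 0.0174
gripper_force: 30.7
```

Call:
{"api": "play_rows", "payload": {
  "series": "0 0 0 0.0015 -0.0117 0 0.005;0 0 0 0.0045 -0.0108 0 0.005;0 0 0 0.0072 -0.0093 0 0.005;0 0 0 0.0093 -0.0072 0 0.005;0 0 0 0.0108 -0.0045 0 0.005;0 0 0 0.0117 -0.0015 0 0.005;0 0 0 0 0 0 0.005;0 0 0 0 0 0 0.005"
}}

```text
t: 19.73
tool_pos: [0.5586, -0.2018, 0.1156]
tcp_rot: [-3.137, 0.001, -1.489]
ft_force: [7.9, -0.3, -3.3]
finger_gap: 0.0171
gripper_force: 30.7
```

```bash
python3 - <<'E'
from h import *
np.set_printoptions(precision=4,suppress=True)
s=monitor.read_state();print(s["tool_pos"],s["ft_force"])
a=cams.capture("side");c=cams.calibration("side");cv2.imwrite("pics/s8.png",a)
b=cams.capture("top");cv2.imwrite("pics/t8.png",b)
A=cv2.resize(a[250:360,230:340],None,fx=4,fy=4,interpolation=cv2.INTER_CUBIC)
B=cv2.resize(b[225:275,290:380],None,fx=4,fy=4,interpolation=cv2.INTER_CUBIC)
C=np.zeros((440,800,3),np.uint8);C[:,:440]=A;C[:200,440:]=B
cv2.imwrite("pics/p8.png",C)
E
```

```text
[ 0.5586 -0.2018  0.1156] [ 7.8522 -0.253  -3.3498]
```

View pics/p8.png

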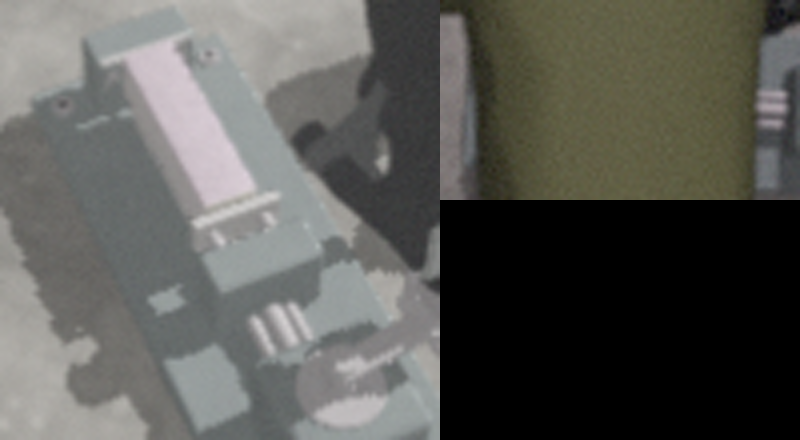

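The side crop shows the pad plate (around (235,210)) now at or just touching the block's near end, with the block's far end at the fixed jaw. I wind on and watch the force.

Call:
{"api": "play_rows", "payload": {
  "series": "0 0 0 0.0117 0.0015 0 0.005;0 0 0 0.0108 0.0045 0 0.005;0 0 0 0.0093 0.0072 0 0.005;0 0 0 0.0072 0.0093 0 0.005;0 0 0 0 0 0 0.005;0 0 0 0 0 0 0.005"
}}

```text
t: 20.33
tool_pos: [0.5372, -0.2438, 0.1155]
tcp_rot: [-3.141, -0.001, -1.49]
ft_force: [1.8, -6.7, -2.9]
finger_gap: 0.0172
gripper_force: 30.5
```

Call:
{"api": "play_rows", "payload": {
  "series": "0 0 0 0.0045 0.0108 0 0.005;0 0 0 0.0015 0.0117 0 0.005;0 0 0 0 0 0 0.005;0 0 0 0 0 0 0.005"
}}

```text
t: 20.67
tool_pos: [0.5148, -0.2505, 0.1155]
tcp_rot: [3.14, 0.0, -1.489]
ft_force: [0.4, -1.8, 0.0]
finger_gap: 0.017
gripper_force: 30.7
```

```bash
python3 - <<'E'
from h import *
np.set_printoptions(precision=4,suppress=True)
s=monitor.read_state();print(s["tool_pos"],s["ft_force"])
a=cams.capture("side");cv2.imwrite("pics/s9.png",a)
o=cv2.imread("pics/s8.png")
f=lambda i:cv2.resize(i[280:325,255:320],None,fx=6,fy=6,interpolation=cv2.INTER_CUBIC)
cv2.imwrite("pics/p9.png",np.hstack([f(o),f(a)]))
E
```

```text
[ 0.5148 -0.2505  0.1155] [ 0.3537 -1.8401  0.0302]
```

View pics/p9.png

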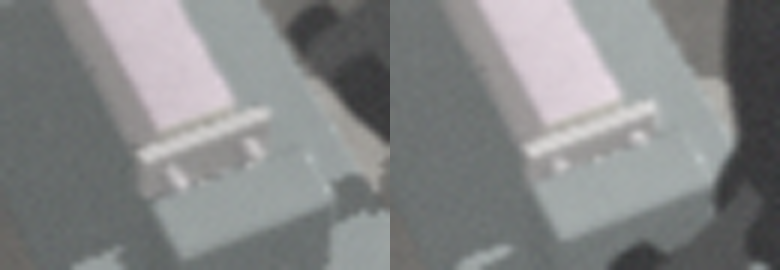

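Comparing before (left) and after (right), the gap between pad plate and moving jaw has shrunk by about 4 mm, so the pad is being pressed in. I add some margin, watching for the stop.

Call:
{"api": "play_rows", "payload": {
  "series": "0 0 0 -0.0008 0.006 0 0.005;0 0 0 -0.0015 0.006 0 0.005;0 0 0 0 0 0 0.005;0 0 0 0 0 0 0.005"
}}

```text
t: 21.05
tool_pos: [0.503, -0.2489, 0.1155]
tcp_rot: [3.14, 0.0, -1.489]
ft_force: [-1.7, -1.7, -1.3]
finger_gap: 0.017
gripper_force: 30.8
```

Call:
{"api": "play_rows", "payload": {
  "series": "0 0 0 -0.0022 0.0055 0 0.005;0 0 0 0 0 0 0.005;0 0 0 0 0 0 0.005"
}}

```text
t: 21.3
tool_pos: [0.4976, -0.2471, 0.1155]
tcp_rot: [3.141, 0.0, -1.489]
ft_force: [-1.1, -1.3, -0.5]
finger_gap: 0.0174
gripper_force: 30.8
```

```bash
python3 - <<'E'
from h import *
cv2.imwrite("pics/s10.png",cams.capture("side"));c=cams.calibration("side")
d=np.array([.05,.9987]);n=np.array([.9987,-.05]);sc=np.array([.521,-.0575])
ys=np.arange(-.084,-.028,.002)
print("y    ",*[f"{y*1000:4.0f}" for y in ys])
for f in ("s7","s8","s9","s10"):
    g=cv2.cvtColor(cv2.imread(f"pics/{f}.png"),cv2.COLOR_BGR2GRAY).astype(np.float32)
    acc=0
    for x in np.linspace(-.022,-.016,7):
        p=pj([np.r_[sc+x*n+(y-.004)*d,.052] for y in ys],c).astype(np.float32)
        acc=acc+cv2.remap(g,p[:,:1],p[:,1:],cv2.INTER_LINEAR).ravel()/7
    print(f.ljust(5),*[f"{v:4.0f}" for v in acc])
E
```

```text
y      -84  -82  -80  -78  -76  -74  -72  -70  -68  -66  -64  -62  -60  -58  -56  -54  -52  -50  -48  -46  -44  -42  -40  -38  -36  -34  -32  -30  -28
s7     152  148  131  134  138  139  137  138  148  156  149  128  125  130  130  129  129  129  128  128  129  128  129  130  129  130  130  129  128
s8     119  142  150  155  155  156  155  155  155  155  152  138  135  141  140  140  140  147  160  158  138  129  131  132  132  131  131  131  130
s9     118  117  119  123  143  160  163  165  165  165  164  164  164  164  157  148  147  148  155  171  169  152  141  141  141  140  140  139  139
s10    114  117  118  120  128  149  161  165  164  164  163  164  163  164  161  153  148  149  156  171  169  151  141  140  139  140  139  139  138
```

The edge profiles put the jaw at y ≈ -54.5, and the pad has stopped at ≈ -45.3. Their spacing fell from 15.5 to about 9.5 mm, so the pad is in by about 5.5–6 mm. That clears the 3 mm and is short of the stop. I release and retreat.

Call:
{"api": "play_rows", "payload": {
  "series": "0 0 0 0 0 0 0.03;0 0 0 0 0 0 0.045;0 0 0 0 0 0 0.045;0 0 0 0 0 0 0.045;0 0 0 0 0 -0.02 0.045;0 0 0 0 0 -0.035 0.045;0 0 0 0 0 -0.035 0.045;0 0 0 0 0 -0.03 0.045;0 0 0 -0.03 0 0 0.045;0 0 0 -0.03 0 0 0.045"
}}

```text
t: 22.18
tool_pos: [0.4939, -0.1878, 0.238]
tcp_rot: [-3.138, -0.001, -1.492]
ft_force: [-0.2, 0.7, -1.1]
finger_gap: 0.0448
gripper_force: 0.0
```

Call:
{"api": "play_rows", "payload": {
  "series": "0 0 0 -0.03 0 0 0.045;0 0 0 -0.03 0 0 0.045;0 0 0 0 0 0 0.045;0 0 0 0 0 0 0.045;0 0 0 0 0 0 0.045"
}}

```text
t: 22.6
tool_pos: [0.4884, -0.1277, 0.2358]
tcp_rot: [-3.141, -0.0, -1.488]
ft_force: [-0.4, -0.5, 0.6]
finger_gap: 0.0448
gripper_force: 0.0
```

```bash
python3 - <<'E'
from h import *
np.set_printoptions(precision=1,suppress=True)
s=monitor.read_state();print(s["tool_pos"],s["t"]);a=cams.capture("side");w=cams.calibration("wrist");b=cams.capture("wrist");c=cams.calibration("side")
A=cv2.resize(a[220:390,230:390],None,fx=2.25,fy=2.25,interpolation=cv2.INTER_CUBIC)
C=np.zeros((384,800,3),np.uint8);C[:A.shape[0],:360]=A;C[:330,360:]=cv2.resize(b,(440,330))
cv2.imwrite("pics/p11.png",C)
uu=(np.array([.4976,-.2471,0])-[.5136,-.2063,0]);uu/=np.linalg.norm(uu);h=np.r_[.5136,-.2063,.084]+.045*uu
for A in (80,85,90):
    r=np.radians(A);P=[h-uu*L*np.cos(r)+np.array([0,0,L*np.sin(r)]) for L in (.02,.074)]
    print(A,pj(P,c).ravel(),((pj(P,c)-[230,220])*2.25).ravel(),pj(P,w).ravel())
m=(a.astype(int).max(2)<60)
print([(r,(x.min()+x.max())/2,len(x)) for r in range(326,376,3) if len(x:=np.where(m[r,305:350])[0]+305)])
mw=(b.astype(int).max(2)<60)
print([(r,x.min(),x.max()) for r in range(20,180,5) if len(x:=np.where(mw[r,235:335])[0]+235)])
E
```

```text
[ 0.5 -0.1  0.2] 22.6
80 [320.9 355.4 322.1 328.4] [204.6 304.6 207.3 243.9] [275.3  45.2 267.9  45. ]
85 [321.1 356.4 323.  332.1] [205.1 306.9 209.2 252.3] [276.4  42.9 272.7  34.4]
90 [321.3 357.5 323.8 336.2] [205.5 309.3 211.  261.5] [277.4  40.6 277.6  23.7]
[(335, np.float64(323.0), 5), (338, np.float64(323.0), 8), (341, np.float64(323.0), 11), (344, np.float64(322.0), 11), (347, np.float64(322.0), 11), (350, np.float64(322.0), 11), (353, np.float64(321.0), 11), (356, np.float64(321.0), 11), (359, np.float64(321.0), 11), (362, np.float64(320.5), 8)]
[(20, np.int64(265), np.int64(290)), (25, np.int64(264), np.int64(291)), (30, np.int64(264), np.int64(291)), (35, np.int64(265), np.int64(290)), (40, np.int64(265), np.int64(289)), (45, np.int64(267), np.int64(288)), (50, np.int64(270), np.int64(285)), (80, np.int64(297), np.int64(300))]
```

View pics/p11.png

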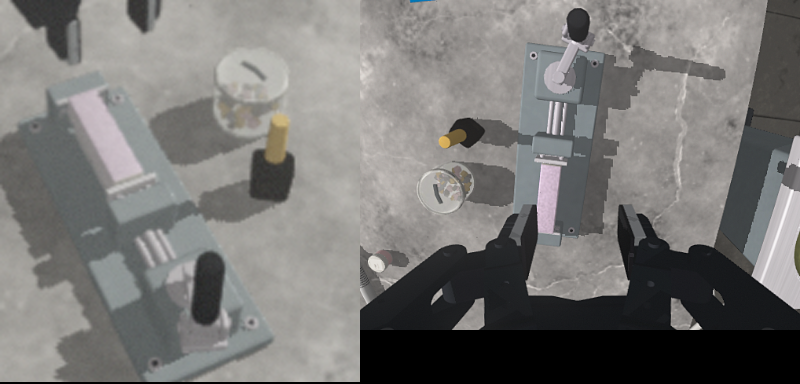

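The final view shows the block clamped flat between pad and fixed jaw, the handle upright (its measured edges fit about 88–90°), and the pot and bottles standing where they were. The robot is clear of everything, so I hand it in.

```bash
python3 -c "
from cell import arm
print(arm.sign_off())"
```

```text
the job is handed in; nothing more can be done
None
```

The job is handed in: the block is clamped flat on the seat with the sprung pad pushed in by about 5.5–6 mm (from the images), the crank handle is upright, and the pot and bottles in view stand where they were, at about 23 s of the 72 s allowed.

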